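Drift the worn pivot pin out of a cabinet door rail

TASK

The worn brass pivot pin is stuck inside the hole of the cabinet door rail. Take the yellow-handled drift from the stoneware cup, feel its steel shaft into the hole and press it down gently, never harder than 30 newtons or the rail will be damaged, until its collar comes home on the brass plate and the pin drops out underneath into the white tray. Then stand the drift back in the cup, let go of it and leave the bottle, tumbler and jar where they are.

Things in the scene. Friction and masses are not known exactly. Their poses are not given: they have to be found in the camera images.
- hole_mouth (a point): Centre of the hole's mouth in the top face of a brass plate (50 x 80 mm, 6 mm thick) on the door rail, 106 mm above the counter. The hole runs straight down 46 mm through plate and rail: 14 mm wide in the plate (no lead-in), 16 mm in the rail. x across the rail, y along it, z up. Two black screw heads, 12 mm high, stand 82 mm either side of it along y.
- rail_under (a point): Lower end of the hole, in the underside of the reddish wooden door rail (60 mm wide, 200 mm long, 40 mm thick), 60 mm above the counter. It is held level on rubber buffers on two fixed wooden bearers, and gives downwards about 1 mm per 10 N of push; its turn about the vertical differs at each start. Two sprung pads in the rail hold the pin.
- tray_floor (a point): Centre of the floor of the white tray (140 x 116 mm, walls 18 mm high, floor 3 mm thick) fixed on the counter centred under the hole.
- pin_mid (a point): Middle of the loose brass pin, 14 mm in diameter, 24 mm long, upright in the hole (z along it), its top 10 to 16 mm below the plate's face. It cannot go up through the plate. It slides down against a friction of about 6 to 14 N and drops free once its top has passed the rail's underside; the force then vanishes.
- drift_grip (a point): Centre of the loose drift's handle (drift about 180 g): round, yellow, 24 mm in diameter, 110 mm long, its lowest 6 mm a flat brass collar of the same width. z runs along the handle from tip to top: collar face 55 mm and tip end 107 mm from here towards -z. With the collar home on the plate this point is 55 mm above the plate. At the start the drift leans 9 to 10 degrees in the cup, any way round.
- drift_collar (a point): Centre of the collar's face, on the handle's axis. Below it a steel shaft, 12 mm in diameter, 52 mm long, tip bevelled to 9 mm. The drift is shop-made and crooked: the shaft is parallel to the handle but about 5 mm off its axis, to a side nobody has measured: find the hole by feel or by eye. With the collar home the tip stands 6 mm out below the rail.
- cup_mouth (a point): Centre of the mouth of the fixed round blue stoneware cup: 86 mm above the counter, inner diameter 36 mm, outer 46 mm, inner floor 6 mm above the counter. The drift stands loosely in it, tip down, its handle's centre then about 110 mm above the counter.
- bottle_mid (a point): Centre, half-way up, of a loose green glass bottle, 66 mm in diameter, 150 mm tall. Bystander.
- tumbler_mid (a point): Centre, half-way up, of a loose glass tumbler, 72 mm in diameter, 90 mm tall. Bystander.
- jar_mid (a point): Centre, half-way up, of a loose amber jar, 72 mm in diameter, 100 mm tall. Bystander.
There are look-alikes about, which are no part of the job. There is more than one size of the part that bears cup_mouth; the job needs the middle-sized.

How it is judged:
By the outcome, as a careful person would: the job done as asked, in the order asked, and still so for the second after the job is handed in, with the robot touching nothing.
It also fails if it takes over 67 s, if anything falls off the work surface, if the arm or the gripper's body presses on something with over 40 N, if the wrist force passes 120 N, or if a joint passes its speed limit or range.

ROBOT

A 7-joint arm with a two-finger parallel gripper is mounted at the origin on the work surface. World frame = base frame: x ahead of the robot, y to its left, z up, the work surface at z = 0. Lengths are in m, angles in rad, forces in N, time in s.
With the tool pointing down it reaches from about 0.425 to 0.875 m from the base axis. Payload 8.4 kg.
Tool frame: the origin (TCP) lies midway between the tips of the shut fingers; the grasp point (between the pads) lies 19 mm behind it; z points along the fingers, y is the line along which they close (so a half turn about z gives the same grasp; the last joint's range is limited). The gripper opens to 85 mm and grips with 20 to 120 N. Pads are 22 mm wide; open, the fingers measure 114 mm over their backs; the gripper's body (76 mm by 85 mm) begins 54 mm behind the grasp point. The pads swing forward as they close: fully open they stand 13 mm farther back than shut.
Start: joints at [-1.236, 0.333, 0.04, 1.465, -0.013, 1.343, -0.059], TCP at [0.273, 0.59, 0.195] pointing down, gripper open.
Joint ranges: [-2.58, 2.58], [-0.38, 2.09], [-1.3, 1.39], [0.25, 2.4], [-1.5, 4.64], [0.08, 2.09], [-2.65, 2.65]. Speed limits (rad/s): [2.22, 2.22, 2.79, 2.79, 3.14, 3.14, 3.14].

INTERFACE

Orientations are given as a rotation vector (axis times angle).
In Python, from rig import env gives the robot as it stands.
- The arm moves only by the tool jog_arm, never from a script. Its argument "steps" is text: rows parted by semicolons, each of 4 numbers parted by spaces: the shift along the tool's x, y, z in m, then the turn about the tool's z in rad. A call has 1 to 20 rows; each row is the pose to reach, as a shift and turn from the pose commanded when the call began, along the tool's axes at that moment; what a row does not reach only later rows make up. A row lasts 1/10 s, in which the tool goes at most 50 mm and 8.59 degrees, less where a joint would pass 70% of its speed; a pose out of reach is approached as far as the arm can. A call with a gripper value outside its range is refused whole. "claw" is the finger opening in m, from 0 to 0.0854, set as the call begins (left out, the last holds). The fingers move at their own pace and stop on an object; the grip force is fixed at half the most. Time passes only in rows, so rows that repeat a pose let the fingers close. It gives the time, the measured TCP pose, the force, the opening and the grip force at its end, in the units of the state.
- env.get_obs(): the state, without advancing time (a new reading comes with each control period).
- env.snapshot(name): name is "side" or "top"; returns (picture, depth): 384x512x3 uint8, blue, green, red; 384x512 float32, m along the optical axis (not along the pixel's ray), 0 where there is no reading.
- env.camera_info(name): a dict with "camera_matrix" (3x3 intrinsics, pixels), "dist" ([k1, k2, p1, p2, k3] as OpenCV has them; the pictures are not rectified), "extrinsics" (4x4, takes a point from world to camera coordinates). Camera axes: x right, y down, z forward; pixel columns grow to the right and rows downward; lengths in m; the calibration is good to about 2 mm. A picture is of the moment at which its call begins. camera_info takes no time and is no camera call.
- env.close_job(): hands the job in; it is judged then, once.
Trained networks look in the newest picture that a camera, given by its name, has taken for a name from the list of things; names that differ only in an ending like _2 or _b are one class to them, and where a whole thing is asked for, a point or a joint stands for the part that bears it (a point fixed in the world has none). Each returns a list of dicts, best first, with "p" (0 to 1); they miss things now and then, are a little off and sometimes report something else, mostly with a low value. They report only what shows in the picture. A call takes as long as a camera call. They do not tell look-alikes from the thing itself.
- env.regions_of(camera, name): "mask" (384x512 bool, what is visible of it) and "rect" ([left, top, width, height] in pixels, round what is visible of it).
- env.spot_point(camera, name): "xy" ([column, row] in pixels: a listed point, or the origin of a listed thing).
The state is a dict: "clock": time; "joints": joint angles; "qvel": joint speeds; "joint_efforts": joint torques, N m; "ee_pos": TCP position; "orientation": TCP orientation; "force": force on the tool from outside, world axes, zero at the start; "ft_torque": the same for the moment, N m; "grip_width": finger opening in m; "grasp_force": force on a finger pad.
Only numpy, scipy, OpenCV 4.12 (cv2) and the standard library are available. Lean on these libraries where they do the work, as an engineer would, in place of code of your own. Each camera call takes 0.05 s, during which the arm holds its last target. There are 200 camera calls.

## Working session

There is one attempt and no reset: what is moved stays moved. The work goes in short steps, Python scripts to look and compute and a tool call to move; the robot and the scene stay as the last step left them, time stands still between calls to the robot, and variables do not carry over. Pictures are saved under pics/ and viewed, at most 10 in all, crops included, and the job is handed in when it is done.

Besides the shell and the picture viewer there is one more tool, called after ">>>" by a JSON object that holds its "fn" and its "kwargs". jog_arm: Moves the arm, as the interface text tells. Its arguments: {"type":"object","properties":{"steps":{"type":"string"},"claw":{"type":"number"}},"required":["steps"]}

```bash
mkdir -p pics; ls; cat > h.py <<'E'
import numpy as np, cv2
from scipy.spatial.transform import Rotation as R
from rig import env
def ray(c,uv):
    i=env.camera_info(c);K=np.array(i["camera_matrix"]);E=np.array(i["extrinsics"])
    p=cv2.undistortPoints(np.array([[uv]],float),K,np.array(i["dist"],float))[0,0]
    Rm=E[:3,:3];return -Rm.T@E[:3,3], Rm.T@np.array([p[0],p[1],1.])
def atz(c,uv,z):
    o,d=ray(c,uv);return o+d*(z-o[2])/d[2]
def atd(c,uv,dep):
    o,d=ray(c,uv);return o+d*dep
def proj(c,P):
    i=env.camera_info(c);E=np.array(i["extrinsics"])
    return cv2.projectPoints(np.array(P,float).reshape(-1,1,3),cv2.Rodrigues(E[:3,:3])[0],E[:3,3],np.array(i["camera_matrix"]),np.array(i["dist"],float))[0].reshape(-1,2)
E
python3 - <<'E'
from h import *
np.set_printoptions(precision=4,suppress=True)
for c in("top","side"):
    im,d=env.snapshot(c);cv2.imwrite(f"pics/{c}0.png",im);np.save(f"{c}0d",d)
    print(c,ray(c,(256,192)))
    for n in("hole_mouth","cup_mouth","drift_grip","drift_collar","bottle_mid","tumbler_mid","jar_mid","tray_floor"):
        for r in env.spot_point(c,n)[:4]:
            u=r["xy"];dd=d[int(np.clip(u[1],0,383)),int(np.clip(u[0],0,511))];print(n,np.round(u,1),round(r["p"],2),atd(c,u,dd))
o=env.get_obs();print(o)
E
```

```text
pics
top (array([0.5132, 0.0069, 0.9498]), array([ 0.1008,  0.0057, -0.995 ]))
hole_mouth [318.7 203.3] 0.84 [ 0.5733 -0.1406  0.0937]
hole_mouth [246.8 121.4] 0.53 [0.8048 0.039  0.0012]
cup_mouth [194.7 219.6] 0.7 [0.5316 0.1556 0.1134]
cup_mouth [202.5 268.4] 0.68 [0.4071 0.1505 0.0088]
cup_mouth [238.8 215.7] 0.51 [0.5452 0.0579 0.0008]
cup_mouth [320.4 202.4] 0.15 [ 0.5746 -0.1428  0.1051]
drift_collar [197.8 219.1] 0.52 [0.5334 0.1522 0.0903]
bottle_mid [137.2 137.6] 0.56 [0.7285 0.3    0.112 ]
bottle_mid [313.2 208.9] 0.51 [ 0.559  -0.1255  0.1041]
tumbler_mid [243.3 120.9] 0.58 [0.8045 0.0485 0.0066]
tumbler_mid [318.9 204. ] 0.31 [ 0.5717 -0.1415  0.0916]
jar_mid [382.8 150.4] 0.61 [ 0.7037 -0.2985  0.1004]
tray_floor [314.2 207.2] 0.71 [ 0.563  -0.1276  0.1062]
tray_floor [314.3 208.1] 0.28 [ 0.561  -0.1282  0.1041]
side (array([0.4181, 0.566 , 0.7099]), array([ 0.2168, -0.6795, -0.7009]))
hole_mouth [284.1 158.4] 0.97 [ 0.5731 -0.1465  0.1055]
hole_mouth [264.6 264.6] 0.37 [0.5287 0.1824 0.1416]
cup_mouth [328.3 264. ] 0.96 [0.4234 0.1071 0.0799]
cup_mouth [266.7 268.8] 0.
[... 328 characters left out ...]
0.7752 0.0703 0.0785]
jar_mid [251.4 129. ] 0.84 [ 0.6981 -0.2864  0.0709]
tray_floor [268.8 269.6] 0.53 [0.5228 0.1764 0.1202]
tray_floor [250.1 127.9] 0.15 [ 0.7016 -0.2861  0.0742]
{'clock': 0.9, 'joints': array([-1.2362,  0.3332,  0.0399,  1.4654, -0.0134,  1.3433, -0.0585]), 'qvel': array([ 0.0012,  0.0014, -0.0004,  0.002 , -0.0012,  0.0002,  0.0028]), 'joint_efforts': array([  0.0007, -65.8303,   1.364 , -40.5818,   0.0168,   0.0029,
        -0.    ]), 'ee_pos': array([0.2732, 0.5898, 0.1948]), 'orientation': array([-0.6761, -3.0679,  0.0001]), 'force': array([0.6029, 0.0452, 0.482 ]), 'ft_torque': array([0.0137, 0.0044, 0.0502]), 'grasp_force': 0.0, 'grip_width': 0.08520162037636077}
```

View pics/top0.png

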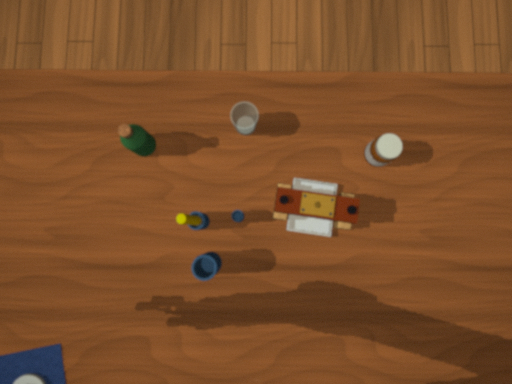

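View pics/side0.png

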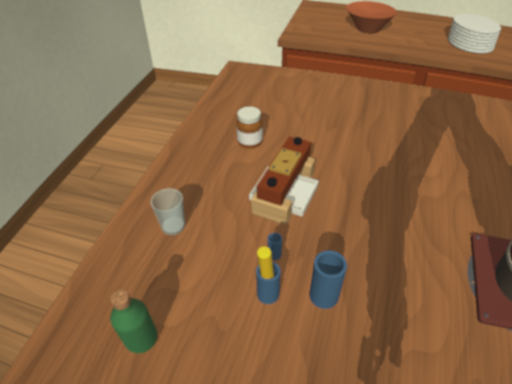

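```bash
cat > m1.py <<'E'
from h import *
from scipy.optimize import least_squares
np.set_printoptions(precision=4,suppress=True)
def cloud(c,im,d,box):
    v,u=np.nonzero((d>0)); i=env.camera_info(c)
    K=np.array(i["camera_matrix"]);E=np.array(i["extrinsics"])
    p=cv2.undistortPoints(np.c_[u,v].astype(float).reshape(-1,1,2),K,np.array(i["dist"],float)).reshape(-1,2)
    z=d[v,u];P=(np.c_[p*z[:,None],z]-E[:3,3])@E[:3,:3]
    k=np.all((P>box[0])&(P<box[1]),1);return P[k],im[v,u][k],np.c_[u,v][k]
def sdf(q,P):
    top=q[:3];a=np.array([q[3],q[4],-1]);a/=np.linalg.norm(a)
    t=(P-top)@a; r=np.linalg.norm(P-top-t[:,None]*a,axis=1)-.012
    dx=np.abs(t-.055)-.055
    return np.minimum(np.maximum(r,dx),0)+np.hypot(np.maximum(r,0),np.maximum(dx,0))
def axis(q):
    a=-np.array([q[3],q[4],-1]);return a/np.linalg.norm(a)
E
python3 - <<'E'
from m1 import *
allP={}
for c in("top","side"):
    im=cv2.imread(f"pics/{c}0.png");d=np.load(f"{c}0d.npy")
    P,C,U=cloud(c,im,d,([.45,.09,.08],[.62,.26,.2]))
    k=(C[:,2]>110)&(C[:,1]>90)&(C[:,0]<60)
    P=P[k];allP[c]=P;print(c,len(P),P.min(0),P.max(0))
    q=least_squares(lambda q:sdf(q,P),[*np.median(P,0)[:2],.165,0,0],loss="soft_l1",f_scale=.002).x
    print(q,np.degrees(np.arccos(axis(q)[2])),np.abs(sdf(q,P)).mean())
    P2,C2,U2=cloud(c,im,d,([.48,.08,.075],[.6,.22,.095]))
    k=(C2[:,0]>C2[:,2]+15);P2=P2[k];print("cup rim pts",len(P2),P2.min(0),P2.max(0))
    P3,C3,_=cloud(c,im,d,([.35,.08,.05],[.48,.22,.2]));print("big",P3.min(0),P3.max(0))
P=np.vstack(list(allP.values()))
q=least_squares(lambda q:sdf(q,P),[.53,.15,.165,0,0],loss="soft_l1",f_scale=.002).x
a=axis(q);print("joint",q,np.degrees(np.arccos(a[2])),"lean az",np.degrees(np.arctan2(a[1],a[0])), "tip",q[:3]-a*.162,np.abs(sdf(q,P)).mean())
for z in(.14,.15):print(z,q[:3]+a*(z-q[2])/a[2])
o=env.get_obs();Rm=R.from_rotvec(o["orientation"]).as_matrix();print(Rm)
im=cv2.imread("pics/side0.png");cv2.imwrite("pics/crop.png",cv2.resize(im[220:320,220:370],None,fx=5,fy=5,interpolation=2))
E
```

```text
top 99 [0.5208 0.1656 0.1441] [0.5432 0.1883 0.1693]
[ 0.5322  0.1786  0.1648  0.0239 -0.1738] 9.949364972985926 0.0008518635766722331
cup rim pts 67 [0.5119 0.1368 0.0754] [0.5508 0.1722 0.0881]
big [0.3921 0.1016 0.05  ] [0.4511 0.162  0.1163]
side 395 [0.5197 0.1385 0.0808] [0.5442 0.1874 0.171 ]
[ 0.5333  0.1751  0.1681 -0.0242 -0.166 ] 9.520116250982579 0.0005075857993744159
cup rim pts 183 [0.5077 0.1382 0.0752] [0.5508 0.1815 0.0904]
big [0.3909 0.101  0.05  ] [0.4503 0.1614 0.1177]
joint [ 0.5335  0.1755  0.1674 -0.0283 -0.1749] 10.044840709513467 lean az 80.79905321774783 tip [0.529  0.1476 0.0078] 0.0008325553159532443
0.14 [0.5327 0.1707 0.14  ]
0.15 [0.533  0.1724 0.15  ]
[[-0.9074  0.4204 -0.    ]
 [ 0.4204  0.9074 -0.    ]
 [ 0.     -0.     -1.    ]]
```

View pics/crop.png

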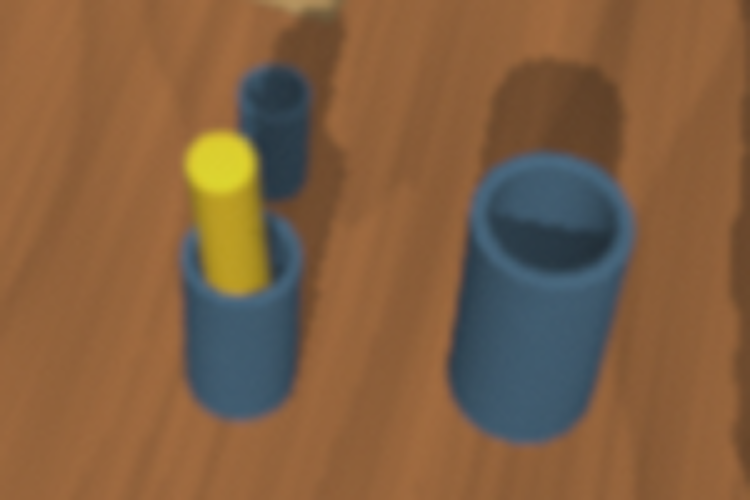

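>>> {"fn": "jog_arm", "kwargs": {"steps": "-0.0415 -0.028 0 -0.1; -0.083 -0.056 0 -0.2; -0.1245 -0.084 0 -0.3; -0.166 -0.112 0 -0.31; -0.2075 -0.14 0 -0.31; -0.249 -0.168 0 -0.31; -0.2905 -0.196 0 -0.31; -0.332 -0.224 0 -0.31; -0.3735 -0.252 0 -0.31; -0.415 -0.28 0 -0.31; -0.415 -0.28 0 -0.31; -0.415 -0.28 0 -0.31"}}

```text
clock: 2.1
ee_pos: [0.5326, 0.16, 0.1949]
orientation: [0.199, 3.135, 0.0]
force: [-0.7, 0.9, 0.4]
grip_width: 0.0854
grasp_force: 0.0
```

>>> {"fn": "jog_arm", "kwargs": {"steps": "0 0 0.035 0; 0 0 0.07 0; 0 0 0.07 0"}}

```text
clock: 2.4
ee_pos: [0.5284, 0.1621, 0.1207]
orientation: [-0.19, -3.129, 0.005]
force: [-0.2, -1.2, 0.8]
grip_width: 0.0857
grasp_force: 0.0
```

>>> {"fn": "jog_arm", "kwargs": {"steps": "0 0 0.0 0; 0 0 0.0 0; 0 0 0 0; 0 0 0 0; 0 0 0 0; 0 0 0 0; 0 0 0 0; 0 0 0 0; 0 0 0 0; 0 0 0 0", "claw": 0.015}}

```text
clock: 3.4
ee_pos: [0.5357, 0.1636, 0.1295]
orientation: [0.193, 3.127, 0.009]
force: [1.2, 3.9, 17.9]
grip_width: 0.0153
grasp_force: 14.0
```

```bash
python3 - <<'E'
from h import *
o=env.get_obs();print(o["ee_pos"],o["force"],o["grip_width"],o["grasp_force"])
im,d=env.snapshot("side");im2,_=env.snapshot("top")
a=cv2.resize(im[170:310,200:350],None,fx=4,fy=4,interpolation=2)[:, :400*1]
cv2.imwrite("pics/g1.png",np.hstack([cv2.resize(im[180:310,215:315],(400,520),interpolation=2),cv2.resize(im2[170:270,150:250],(400,520),interpolation=2)]))
E
```

```text
[0.53566393 0.1635578  0.12951333] [ 1.18370545  3.87619944 17.90611447] 0.015293560086070869 14.039153225021437
```

View pics/g1.png

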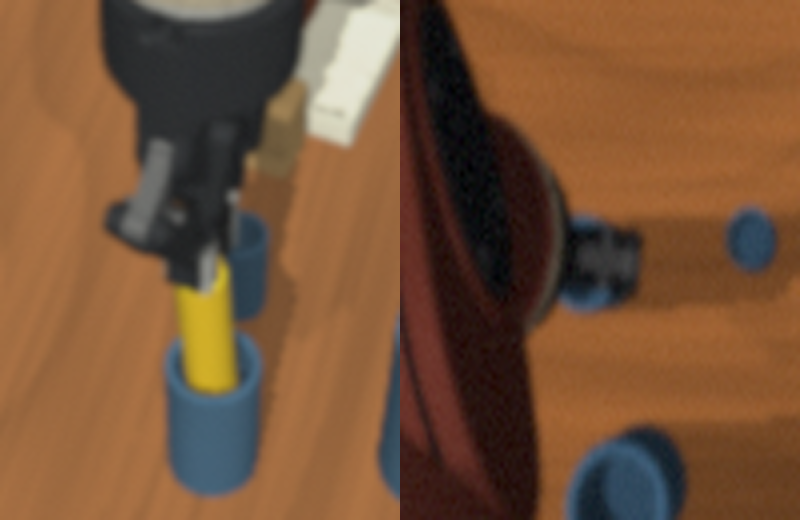

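```bash
python3 - <<'E'
from m1 import *
im,d=env.snapshot("side")
P,C,U=cloud("side",im,d,([.45,.09,.075],[.62,.26,.2]))
k=(C[:,2]>110)&(C[:,1]>90)&(C[:,0]<60);P=P[k]
print(len(P),P.min(0),P.max(0))
q=least_squares(lambda q:sdf(q,P),[.533,.17,.166,0,-.1],loss="soft_l1",f_scale=.002).x
a=axis(q);print(q,np.degrees(np.arccos(a[2])),np.degrees(np.arctan2(a[1],a[0])),np.abs(sdf(q,P)).mean())
for z in(.1,.125,.15):print(z,q[:3]+a*(z-q[2])/a[2])
h,w=im.shape[:2];cv2.imwrite("pics/g2.png",cv2.resize(im[170:310,190:340],None,fx=4,fy=4,interpolation=cv2.INTER_CUBIC))
o=env.get_obs();print(o["joints"],o["ft_torque"])
E
```

```text
331 [0.5197 0.1399 0.0754] [0.5446 0.184  0.1789]
[ 0.5351  0.1677  0.1828 -0.0333 -0.1138] 6.76096145830764 73.7057935318561 0.0004981208570959169
0.1 [0.5323 0.1583 0.1   ]
0.125 [0.5332 0.1611 0.125 ]
0.15 [0.534 0.164 0.15 ]
[-0.66    0.1894  0.3225  1.7958 -0.0672  1.1572  1.1311] [ 0.793  -0.204  -0.0003]
```

>>> {"fn": "jog_arm", "kwargs": {"steps": "0 0 0.0 0; 0 0 0 0; 0 0 0 0; 0 0 -0.004 0; 0 0 -0.004 0; 0 0 -0.004 0", "claw": 0}}

```text
clock: 4.15
ee_pos: [0.5333, 0.1619, 0.1305]
orientation: [0.194, 3.133, 0.003]
force: [1.0, 1.1, 10.0]
grip_width: -0.0001
grasp_force: 5.0
```

```bash
python3 - <<'E'
from m1 import *
im,d=env.snapshot("side")
P,C,U=cloud("side",im,d,([.45,.09,.075],[.62,.26,.23]))
k=(C[:,2]>110)&(C[:,1]>90)&(C[:,0]<60);P=P[k]
print(len(P),P.min(0),P.max(0),U[k].min(0),U[k].max(0))
print(proj("side",[[.5333,.1619,.1305],[.5333,.1619,.1495],[.53,.1595,.086]]))
cv2.imwrite("pics/g3.png",cv2.resize(im[180:300,200:340],None,fx=5,fy=5,interpolation=cv2.INTER_CUBIC))
E
```

```text
378 [0.5203 0.1585 0.0778] [0.5458 0.1873 0.1791] [256 246] [272 277]
[[265.2636 258.4722]
 [265.2239 252.0457]
 [267.3975 271.9275]]
```

View pics/g3.png

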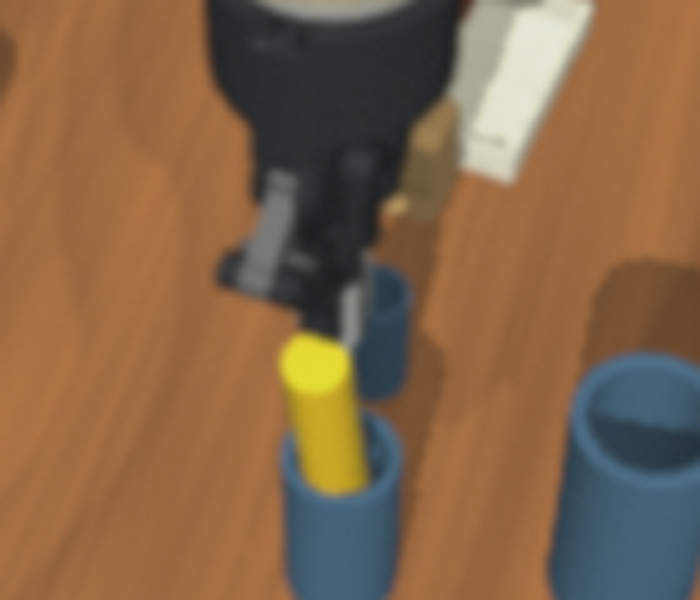

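>>> {"fn": "jog_arm", "kwargs": {"steps": "0 0 -0.03 0; 0 0 -0.06 0; 0 0 -0.08 0; 0 0 -0.08 0"}}

```text
clock: 4.6
ee_pos: [0.5334, 0.1616, 0.2117]
orientation: [0.195, 3.132, 0.003]
force: [0.5, 0.4, 0.9]
grip_width: -0.0001
grasp_force: 0.0
```

>>> {"fn": "jog_arm", "kwargs": {"steps": "0 0 0 0; 0 0 0 0;0 0 0 0; 0 0 0 0;0 0 0 0; 0 0 0 0; 0 0 0 0", "claw": 0.085}}

```text
clock: 5.3
ee_pos: [0.532, 0.1612, 0.2088]
orientation: [-0.194, -3.135, 0.0]
force: [-0.1, 0.2, -0.1]
grip_width: 0.0852
grasp_force: 0.0
```

```bash
python3 - <<'E'
from m1 import *
im,d=env.snapshot("side")
P,C,U=cloud("side",im,d,([.45,.09,.075],[.62,.26,.19]))
k=(C[:,2]>110)&(C[:,1]>90)&(C[:,0]<60);P=P[k]
q=least_squares(lambda q:sdf(q,P),[.533,.17,.166,0,-.1],loss="soft_l1",f_scale=.002).x
a=axis(q);print(q,np.degrees(np.arccos(a[2])),np.degrees(np.arctan2(a[1],a[0])),np.abs(sdf(q,P)).mean(),P.max(0))
o=env.get_obs();Rm=R.from_rotvec(o["orientation"]).as_matrix();t=o["ee_pos"];print(t,Rm,o["joints"],o["force"])
G=[t,t+Rm@[0,.0425,-.03],t+Rm@[0,-.0425,-.03],t+Rm@[.03,0,0]]
p=proj("side",G);print(p)
big=cv2.resize(im[130:300,190:340],None,fx=3.5,fy=3.5,interpolation=cv2.INTER_CUBIC)
for (u,v),c in zip(p,[(255,255,255),(0,255,0),(0,255,255),(0,0,255)]): cv2.circle(big,(int((u-190)*3.5),int((v-130)*3.5)),4,c,-1)
cv2.imwrite("pics/g4.png",big)
E
```

```text
[ 0.5336  0.1753  0.1681 -0.0218 -0.1686] 9.645898699876708 82.64072623784678 0.0005410246953354863 [0.544  0.1877 0.1704]
[0.5321 0.1612 0.2088] [[-0.9923  0.1235 -0.    ]
 [ 0.1235  0.9923 -0.0001]
 [-0.     -0.0001 -1.    ]] [-0.6699  0.1323  0.3277  1.6916 -0.0437  1.3249  1.1127] [-0.29   -0.5164  0.8429]
[[265.9068 230.0679]
 [255.0779 237.1754]
 [275.7395 200.1589]
 [283.0073 235.5225]]
```

View pics/g4.png

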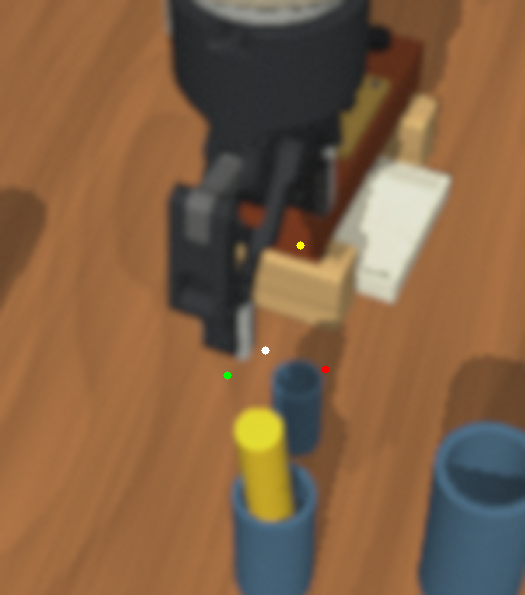

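```bash
python3 - <<'E'
from m1 import *
for c in("side","top"):
    im,d=env.snapshot(c)
    P,C,U=cloud(c,im,d,([.45,.05,.19],[.62,.28,.34]))
    L=(P-[.5321,.1612,.2088])@np.array([[-.9923,.1235,0],[.1235,.9923,0],[0,0,-1]])
    print(c,len(L))
    for lo in np.arange(-.12,.02,.01):
        k=(L[:,2]>lo)&(L[:,2]<=lo+.01)
        if k.any():
            l=L[k];print(round(lo,3),k.sum(),"x",l[:,0].min(),l[:,0].max(),"y",np.percentile(l[:,1],[0,25,50,75,100]))
E
```

```text
side 1038
-0.12 169 x -0.011664141112187417 0.01765469015825733 y [-0.0407  0.0372  0.0419  0.0688  0.0726]
-0.11 229 x -0.011962732355840914 0.015888300930279736 y [-0.07    0.0522  0.0678  0.0719  0.0737]
-0.1 55 x -0.006483818456433294 0.013861204744263713 y [-0.0692 -0.0462 -0.0431  0.0511  0.0713]
-0.09 65 x 0.0004828208897607068 0.01179989862123353 y [-0.0506 -0.0446 -0.0436  0.0448  0.0555]
-0.08 103 x -0.006071321693116891 0.011621832916076321 y [-0.0492 -0.0434  0.048   0.0545  0.0562]
-0.07 116 x -0.006356617933011793 0.011860640244981895 y [-0.0493 -0.0436  0.0458  0.0536  0.0561]
-0.06 59 x -0.007773387328902725 0.01157777484356005 y [-0.05   -0.0441 -0.0432  0.0436  0.0538]
top 193
-0.12 77 x -0.016262618151013344 0.0172639987890811 y [-0.0713 -0.0409 -0.0387 -0.0366 -0.0317]
-0.11 49 x -0.01218541561512076 0.013579102098503935 y [-0.0726 -0.0714 -0.0693 -0.0462 -0.0412]
-0.1 4 x -0.005410622398343271 0.014027140331159371 y [-0.0725 -0.0541 -0.0457 -0.0435 -0.0434]
```

>>> {"fn": "jog_arm", "kwargs": {"steps": "0 0 0.04 0; 0 0 0.08 0; 0 0 0.112 0; 0 0 0.122 0; 0 0 0.122 0"}}

```text
clock: 5.95
ee_pos: [0.5313, 0.161, 0.086]
orientation: [-0.194, -3.134, 0.002]
force: [-0.0, -0.0, -0.1]
grip_width: 0.085
grasp_force: 0.0
```

>>> {"fn": "jog_arm", "kwargs": {"steps": "0 0 0.0 0; 0 0 0.0 0; 0 0 0 0; 0 0 0 0; 0 0 0 0; 0 0 0 0; 0 0 0 0", "claw": 0.015}}

```text
clock: 6.65
ee_pos: [0.5331, 0.1602, 0.0881]
orientation: [0.195, 3.134, -0.001]
force: [0.6, -2.9, 8.3]
grip_width: 0.0231
grasp_force: 56.4
```

>>> {"fn": "jog_arm", "kwargs": {"steps": "0 0 -0.01 0; 0 0 -0.03 0; 0 0 -0.06 0; 0 0 -0.1 0; 0.007 0.02 -0.145 0; 0.014 0.04 -0.19 0; 0.021 0.06 -0.23 0; 0.028 0.08 -0.27 0; 0.035 0.1 -0.31 0; 0.042 0.123 -0.35 0; 0.042 0.123 -0.36 0; 0.042 0.123 -0.36 0; 0.042 0.123 -0.36 0"}}

```text
clock: 7.95
ee_pos: [0.5057, 0.2876, 0.4458]
orientation: [-0.196, -3.135, 0.002]
force: [0.2, -0.2, -2.7]
grip_width: 0.0224
grasp_force: 60.0
```

```bash
python3 - <<'E'
from m1 import *
im,d=env.snapshot("side");cv2.imwrite("pics/v1.png",im);np.save("v1d",d)
o=env.get_obs();np.save("v1pose",np.r_[o["ee_pos"],o["orientation"]]);print(o["ee_pos"],o["orientation"],o["grip_width"],o["force"],o["joints"])
t=o["ee_pos"];p=proj("side",[t-[0,0,.03],t-[0,0,.082]]);print(p)
u,v=p.mean(0).astype(int);x0=max(u-75,0);y0=max(v-75,0)
cv2.imwrite("pics/v1c.png",cv2.resize(im[y0:y0+150,x0:x0+150],None,fx=4,fy=4,interpolation=2));print(x0,y0)
E
```

```text
[0.5056 0.2874 0.4453] [-0.1965 -3.1338  0.0026] 0.022900607245005013 [ 0.5079 -0.6495 -2.1576] [-0.8025  0.189   0.2649  1.1505 -0.0502  1.8105  0.8916]
[[257.4532 197.1596]
 [258.277  229.3553]]
182 138
```

View pics/v1c.png

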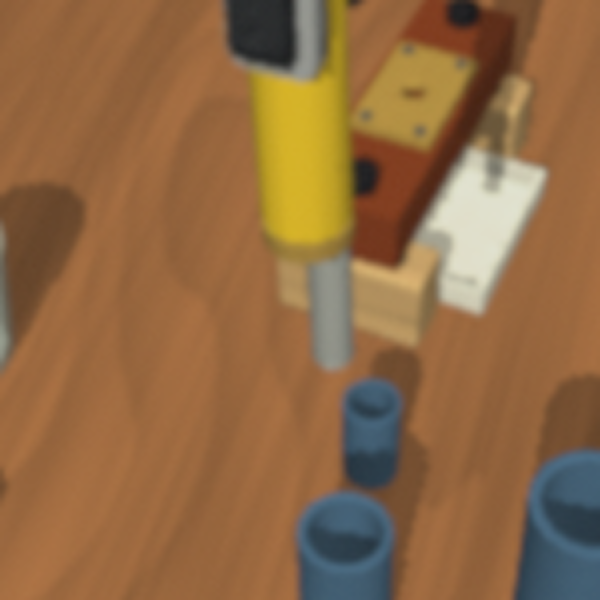

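```bash
cat > m2.py <<'E'
from m1 import *
def fit(im,d,t,Rm,show=True):
    P,C,U=cloud("side",im,d,(t-[.04,.04,.11],t+[.04,.04,.12]))
    y=(C[:,2]>110)&(C[:,1]>80)&(C[:,0]<70)&(P[:,2]>t[2]-.03)
    s=(P[:,2]<t[2]-.034)&(P[:,2]>t[2]-.074)&(np.ptp(C.astype(int),axis=1)<60)
    Y,S=P[y],P[s]
    def f(q): # axis pt at z=t2 (x,y), slope, shaft offset (x,y)
        a=np.array([q[2],q[3],1]);a/=np.linalg.norm(a)
        def r(P,o):
            w=P-o;return np.linalg.norm(w-np.outer(w@a,a),axis=1)
        o=np.array([q[0],q[1],t[2]])
        return np.r_[r(Y,o)-.012,r(S,o+[q[4],q[5],0])-.006]
    q=least_squares(f,[t[0],t[1],0,0,0,0],loss="soft_l1",f_scale=.001).x
    e=f(q);print(len(Y),len(S),"res",np.abs(e[:len(Y)]).mean(),np.abs(e[len(Y):]).mean())
    print("axis pt-t",q[:2]-t[:2],"slope deg",np.degrees(q[2:4]),"off",q[4:6],np.hypot(*q[4:6]),"in tool",(Rm.T@[q[4],q[5],0])[:2])
    tip=np.array([q[0],q[1]])+q[4:6]-.07*q[2:4]
    print("shaft tip (t-70mm) tool-rel",Rm.T@np.r_[tip-t[:2],0],"collar minus t z?",P[(C[:,2]>110)&(C[:,1]>80)&(C[:,0]<70)][:,2].min()-t[2],"tip z",P[(P[:,2]<t[2]-.034)][:,2].min()-t[2])
    return q
def live():
    o=env.get_obs();return o["ee_pos"],R.from_rotvec(o["orientation"]).as_matrix(),o
E
python3 - <<'E'
from m2 import *
p=np.load("v1pose.npy");fit(cv2.imread("pics/v1.png"),np.load("v1d.npy"),p[:3],R.from_rotvec(p[3:]).as_matrix())
for c in("side","top"):
  for n in("hole_mouth",):
    im,d=env.snapshot(c);
    for r in env.spot_point(c,n)[:2]: print(c,r["xy"],r["p"],atz(c,r["xy"],.106))
E
```

```text
1324 256 res 0.0007579350545889727 0.0003700927827530204
axis pt-t [ 0.0005 -0.0017] slope deg [1.4433 1.0633] off [-0.0046 -0.0014] 0.004839136366148371 in tool [ 0.0044 -0.002 ]
shaft tip (t-70mm) tool-rel [ 0.0053 -0.0052  0.    ] collar minus t z? -0.02945103530721771 tip z -0.07860623003922856
side [284.4, 157.2] 0.66 [ 0.5734 -0.1505  0.106 ]
```

```bash
python3 - <<'E'
from m2 import *
for c in("top","side"):
    im=cv2.imread(f"pics/{c}0.png");d=np.load(f"{c}0d.npy")
    hsv=cv2.cvtColor(im,cv2.COLOR_BGR2HSV)
    p0=proj(c,[[.573,-.145,.106]])[0];m=np.zeros(im.shape[:2],bool);u,v=p0.astype(int);m[v-35:v+36,u-35:u+36]=1
    br=((im[...,1].astype(int)>0.58*im[...,2])&(im[...,2]>110)&(im[...,0]<.45*im[...,2])&m).astype(np.uint8)
    br=cv2.morphologyEx(br,cv2.MORPH_CLOSE,np.ones((5,5)))
    n,l,st,ce=cv2.connectedComponentsWithStats(br);print(c,p0,[(s[4],ce[i]) for i,s in enumerate(st) if i and s[4]>30])
    i=1+np.argmax(st[1:,4]) ;vv,uu=np.nonzero(l==i)
    W=np.array([atz(c,(a,b),.106)[:2] for a,b in zip(uu,vv)],np.float32)
    r=cv2.minAreaRect(W*1000);print("rect mm",r,"centroid",W.mean(0))
    g=im.min(2).astype(float)*0+cv2.cvtColor(im,cv2.COLOR_BGR2GRAY);hu,hv=proj(c,[[*W.mean(0),.106]])[0]
    a,b=int(round(hu)),int(round(hv));w=g[b-4:b+5,a-5:a+6];print(w.astype(int))
    wt=np.clip(np.median(w)-12-w,0,None);yy,xx=np.mgrid[b-4:b+5,a-5:a+6];h=[(wt*xx).sum()/wt.sum(),(wt*yy).sum()/wt.sum()];print("dark",h,atz(c,h,.106))
E
```

```text
top [321.3973 203.0663] [(np.int32(1162), array([327.0224, 177.3408])), (np.int32(805), array([317.1938, 204.682 ])), (np.int32(490), array([328.8265, 232.9469]))]
rect mm ((623.464111328125, -145.15594482421875), (169.5589141845703, 70.62667846679688), 89.8598861694336) centroid [ 0.6353 -0.1594]
[[ 95  96  95  94  95  96  97  94  92  94  94]
 [ 94  96  95  95  93  92  94  98  98  96  97]
 [ 93  93  95  95  94  93  96  96  96  94  95]
 [ 90  89  92  93  91  91  92  92  93  92  96]
 [ 90  90  91  91  89  91  91  92  88  91  92]
 [ 90  93  93  92  91  89  91  92  91  93  90]
 [ 99  97  95  95  92  97  96  93  94  93  95]
 [104 102  98  98  96  97  94  97  96  97  94]
 [125 119 111 110 108 105 105 104 103 100  97]]
dark [np.float64(nan), np.float64(nan)] [nan nan nan]
side [284.0061 158.6479] [(np.int32(2895), array([280.9406, 149.2149]))]<stdin>:14: RuntimeWarning: invalid value encountered in scalar divide
Traceback (most recent call last):
  File "h.py", line 9, in atz
    o,d=ray(c,uv);return o+d*(z-o[2])/d[2]
        ~~~^^^^^^
  File "h.py", line 5, in ray
    i=env.camera_info(c);K=np.array(i["camera_matrix"]);E=np.array(i["extrinsics"])
ValueError: time passes only in moves, steps and waits
```

```bash
python3 - <<'E'
import h,functools,cv2
h.env.__class__  # noqa
from m2 import *
for c in("top","side"):
    im=cv2.imread(f"pics/{c}0.png");d=np.load(f"{c}0d.npy")
    P,C,U=cloud(c,im,d,([.5,-.25,.09],[.65,-.05,.13]))
    hs=cv2.cvtColor(C[None],cv2.COLOR_BGR2HSV)[0]
    print(c,len(P),P.mean(0), "z",np.percentile(P[:,2],[10,50,90]))
    k=(hs[:,0]>17)&(hs[:,0]<30)&(hs[:,1]>90)&(hs[:,2]>90)&(abs(P[:,0]-.573)<.04)&(abs(P[:,1]+.145)<.05)
    B=P[k];r=cv2.minAreaRect((B[:,:2]*1000).astype(np.float32));print(k.sum(),"rect",r,B.mean(0))
    r2=cv2.minAreaRect((P[:,:2]*1000).astype(np.float32));print("rail rect",r2)
    g=cv2.cvtColor(im,cv2.COLOR_BGR2GRAY).astype(float);hu,hv=proj(c,[[r[0][0]/1e3,r[0][1]/1e3,.106]])[0]
    a,b=int(round(hu)),int(round(hv));w=g[b-5:b+6,a-6:a+7];print(a,b);print(w.astype(int))
    wt=np.clip(np.median(w)-12-w,0,None);wt[:2]=0;wt[-2:]=0;yy,xx=np.mgrid[b-5:b+6,a-6:a+7];q=[(wt*xx).sum()/wt.sum(),(wt*yy).sum()/wt.sum()];print("dark",q,atz(c,q,.106))
E
```

```text
top 1923 [ 0.5681 -0.1418  0.1018] z [0.0975 0.1006 0.1068]
676 rect ((569.500244140625, -136.56964111328125), (82.32807159423828, 49.32496643066406), 81.99430847167969) [ 0.5698 -0.1355  0.1047]
rail rect ((568.6300048828125, -140.785400390625), (188.90382385253906, 60.16861343383789), 81.88129425048828)
318 205
[[133 128 129 128 126 124 124 125 128 127 129 126 129]
 [129 128 124 122 117 115 112 117 124 125 127 127 127]
 [128 131 123 115 106  97  97 104 118 126 128 128 128]
 [131 125 117 103  97  92  90  96 112 125 130 129 128]
 [127 123 115 102  94  92  90  92 104 121 128 128 129]
 [129 123 119 104  97  93  91  93 103 117 124 128 126]
 [129 124 120 109  99  96  90  94 108 122 128 125 128]
 [131 129 125 116 110 106 101 104 118 125 129 127 126]
 [130 129 126 125 122 118 118 120 125 126 129 128 128]
 [128 131 127 126 129 127 127 126 128 129 129 130 129]
 [129 128 129 127 127 126 126 128 129 128 129 127 131]]
dark [np.float64(317.5331950207469), np.float64(204.38589211618256)] [ 0.5698 -0.1357  0.106 ]
side 1383 [ 0.5666 -0.1352  0.1051] z [0.1007 0.1038 0.1104]
493 rect ((568.72583007
[... 225 characters left out ...]
[[140 140 142 141 142 142 141 141 140 141 140 141 140]
 [140 141 142 142 143 143 144 142 141 141 140 141 141]
 [141 141 143 141 142 144 144 141 139 140 141 141 141]
 [142 141 139 135 133 132 133 131 131 134 139 140 140]
 [142 140 136 125 115 108 108 109 114 125 135 140 141]
 [140 138 135 122 105  96  94  98 109 123 135 139 140]
 [141 140 137 130 120 113 111 113 120 131 138 140 140]
 [142 141 141 139 135 134 132 132 134 138 140 141 141]
 [143 143 143 142 142 140 140 139 140 141 141 140 142]
 [142 143 142 142 142 142 141 141 141 141 141 142 142]
 [143 143 141 141 142 142 142 142 142 141 142 142 141]]
dark [np.float64(284.9628482972136), np.float64(160.90402476780187)] [ 0.5689 -0.1375  0.106 ]
```

>>> {"fn": "jog_arm", "kwargs": {"steps": "-0.006 -0.02 0 0; -0.018 -0.06 0 0; -0.03 -0.1 0.01 0; -0.042 -0.14 0.02 0; -0.054 -0.18 0.04 0; -0.066 -0.22 0.06 0; -0.078 -0.26 0.08 0; -0.089 -0.3 0.1 0; -0.101 -0.34 0.12 0; -0.11 -0.37 0.14 0; -0.118 -0.398 0.165 0; -0.121 -0.408 0.19 0; -0.121 -0.408 0.215 0; -0.121 -0.408 0.233 0; -0.121 -0.408 0.233 0; -0.121 -0.408 0.233 0; -0.121 -0.408 0.233 0"}}

```text
clock: 9.9
ee_pos: [0.5758, -0.1315, 0.2151]
orientation: [0.194, 3.134, -0.0]
force: [0.1, -0.2, -2.3]
grip_width: 0.0227
grasp_force: 59.9
```

```bash
python3 - <<'E'
from m2 import *
im,d=env.snapshot("side");cv2.imwrite("pics/w1.png",im)
t,Rm,o=live();print(t,o["orientation"],o["force"],o["joints"],o["clock"])
q=fit(im,d,t,Rm)
tip=q[:2]+q[4:6]-.08*q[2:4];print("tip world",tip)
E
```

```text
[ 0.5759 -0.1315  0.2152] [0.1942 3.1337 0.    ] [ 0.5962 -0.1586 -1.9287] [-0.3219  0.2148  0.5566  1.6111 -0.1161  1.3469  1.697 ] 9.95
274 66 res 0.0009632186749914344 0.0009185819612796417
axis pt-t [ 0.0002 -0.0013] slope deg [0.9033 0.2274] off [-0.0048 -0.0022] 0.005239831907095388 in tool [ 0.0045 -0.0028]
shaft tip (t-70mm) tool-rel [ 0.0051 -0.0044 -0.    ] collar minus t z? -0.10987434989030523 tip z -0.1099689230447629
tip world [ 0.5701 -0.1352]
```

>>> {"fn": "jog_arm", "kwargs": {"steps": "0.001 -0.001 0.01 0; 0.001 -0.001 0.02 0; 0.001 -0.001 0.024 0; 0.001 -0.001 0.027 0; 0.001 -0.001 0.029 0; 0.001 -0.001 0.03 0; 0.001 -0.001 0.03 0"}}

```text
clock: 10.65
ee_pos: [0.5743, -0.1324, 0.1839]
orientation: [0.195, 3.135, -0.001]
force: [0.5, -0.8, -2.0]
grip_width: 0.0224
grasp_force: 59.7
```

>>> {"fn": "jog_arm", "kwargs": {"steps": "0 0 0.001 0; 0 0 0.002 0; 0 0 0.003 0; 0 0 0.003 0"}}

```text
clock: 11.05
ee_pos: [0.5742, -0.1323, 0.1808]
orientation: [0.195, 3.135, -0.0]
force: [1.8, -2.1, -2.0]
grip_width: 0.023
grasp_force: 59.9
```

>>> {"fn": "jog_arm", "kwargs": {"steps": "-0.0005 -0.0005 0.001 0; -0.0005 -0.0005 0.002 0; -0.0005 -0.0005 0.003 0; -0.0005 -0.0005 0.004 0; -0.0005 -0.0005 0.004 0"}}

```text
clock: 11.55
ee_pos: [0.5747, -0.1326, 0.1771]
orientation: [0.194, 3.135, 0.0]
force: [0.3, -1.5, 2.0]
grip_width: 0.0226
grasp_force: 60.1
```

>>> {"fn": "jog_arm", "kwargs": {"steps": "0 -0.0005 0.0005 0; 0 -0.0005 0.001 0; 0 -0.0005 0.0015 0; 0 -0.0005 0.002 0; 0 -0.0005 0.002 0"}}

```text
clock: 12.05
ee_pos: [0.575, -0.133, 0.1755]
orientation: [0.194, 3.134, 0.001]
force: [0.0, 0.8, 5.6]
grip_width: 0.0222
grasp_force: 60.5
```

>>> {"fn": "jog_arm", "kwargs": {"steps": "0 0 0.0005 0; 0 0 0.001 0; 0 0 0.0015 0; 0 0 0.002 0; 0 0 0.0025 0; 0 0 0.003 0; 0 0 0.003 0"}}

```text
clock: 12.75
ee_pos: [0.575, -0.1331, 0.1726]
orientation: [0.194, 3.134, 0.001]
force: [-0.4, 0.2, 6.7]
grip_width: 0.0225
grasp_force: 60.5
```

>>> {"fn": "jog_arm", "kwargs": {"steps": "0 0 0.001 0; 0 0 0.002 0; 0 0 0.003 0; 0 0 0.004 0; 0 0 0.005 0; 0 0 0.006 0; 0 0 0.007 0; 0 0 0.008 0; 0 0 0.008 0"}}

```text
clock: 13.65
ee_pos: [0.575, -0.1332, 0.1645]
orientation: [0.194, 3.134, 0.0]
force: [-0.1, 0.1, 6.4]
grip_width: 0.0225
grasp_force: 60.5
```

>>> {"fn": "jog_arm", "kwargs": {"steps": "0 0 0.001 0; 0 0 0.002 0; 0 0 0.003 0; 0 0 0.004 0; 0 0 0.005 0; 0 0 0.006 0; 0 0 0.007 0; 0 0 0.008 0; 0 0 0.009 0; 0 0 0.01 0; 0 0 0.011 0; 0 0 0.012 0; 0 0 0.012 0"}}

```text
clock: 14.95
ee_pos: [0.575, -0.1332, 0.1525]
orientation: [0.194, 3.134, 0.0]
force: [0.4, 0.1, 6.7]
grip_width: 0.0225
grasp_force: 60.5
```

>>> {"fn": "jog_arm", "kwargs": {"steps": "0 0 0.001 0; 0 0 0.002 0; 0 0 0.003 0; 0 0 0.004 0; 0 0 0.005 0; 0 0 0.006 0; 0 0 0.007 0; 0 0 0.008 0; 0 0 0.009 0; 0 0 0.01 0; 0 0 0.01 0"}}

```text
clock: 16.05
ee_pos: [0.5743, -0.1331, 0.1413]
orientation: [-0.194, -3.135, 0.0]
force: [0.9, -0.0, -2.4]
grip_width: 0.0227
grasp_force: 60.1
```

>>> {"fn": "jog_arm", "kwargs": {"steps": "0 0 0.001 0; 0 0 0.002 0; 0 0 0.003 0; 0 0 0.004 0; 0 0 0.004 0"}}

```text
clock: 16.55
ee_pos: [0.5743, -0.1332, 0.1376]
orientation: [-0.194, -3.135, 0.0]
force: [1.0, -0.5, -1.9]
grip_width: 0.0226
grasp_force: 60.1
```

>>> {"fn": "jog_arm", "kwargs": {"steps": "0 0 0.0005 0; 0 0 0.001 0; 0 0 0.0015 0; 0 0 0.002 0; 0 0 0.0025 0; 0 0 0.0025 0; 0 0 0.0025 0"}}

```text
clock: 17.25
ee_pos: [0.5748, -0.1333, 0.1362]
orientation: [0.195, 3.135, 0.0]
force: [-2.3, 0.1, 7.6]
grip_width: 0.0227
grasp_force: 60.5
```

>>> {"fn": "jog_arm", "kwargs": {"steps": "0 0 0.0004 0; 0 0 0.0008 0; 0 0 0.0008 0; 0 0 0.0008 0"}}

```text
clock: 17.65
ee_pos: [0.575, -0.1334, 0.1359]
orientation: [0.194, 3.134, 0.001]
force: [-2.7, 1.2, 11.2]
grip_width: 0.0227
grasp_force: 60.8
```

```bash
python3 - <<'E'
from m2 import *
t,Rm,o=live();print(t,o["force"])
im,d=env.snapshot("side");cv2.imwrite("pics/h1.png",cv2.resize(im[110:230,220:350],None,fx=5,fy=5,interpolation=2)[:600])
for r in env.spot_point("side","pin_mid")[:3]: print(r["xy"],r["p"],atz("side",r["xy"],.01))
E
```

```text
[ 0.575  -0.1334  0.1359] [-2.7298  1.1832 11.1669]
[288.3, 191.6] 0.59 [ 0.5568 -0.1354  0.01  ]
```

View pics/h1.png

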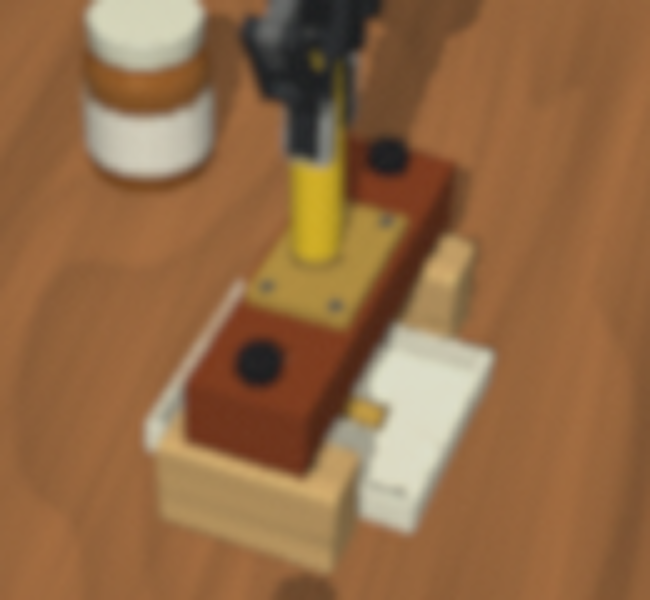

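>>> {"fn": "jog_arm", "kwargs": {"steps": "0 0 -0.003 0; 0 0 -0.01 0; 0 0 -0.02 0; 0 0 -0.035 0; 0 0 -0.05 0; 0 0 -0.065 0; 0 0 -0.08 0; 0 0 -0.1 0; 0 0 -0.11 0; 0.006 0.02 -0.11 0; 0.018 0.06 -0.11 0; 0.03 0.1 -0.11 0; 0.042 0.145 -0.11 0; 0.054 0.19 -0.11 0; 0.066 0.23 -0.11 0; 0.076 0.265 -0.11 0; 0.081 0.286 -0.11 0; 0.081 0.286 -0.11 0; 0.081 0.286 -0.11 0; 0.081 0.286 -0.11 0"}}

```text
clock: 19.75
ee_pos: [0.5298, 0.1592, 0.2447]
orientation: [0.197, 3.135, -0.001]
force: [0.4, -0.4, -2.4]
grip_width: 0.0225
grasp_force: 59.8
```

```bash
python3 - <<'E'
from m2 import *
im,d=env.snapshot("side")
t,Rm,o=live();print(t,o["force"],o["joints"])
q=fit(im,d,t,Rm);print("tip",q[:2]+q[4:6]-.08*q[2:4],"handle collar",q[:2]-.03*q[2:4])
P,C,_=cloud("side",im,d,([.49,.12,.08],[.57,.2,.089]));k=C[:,0].astype(int)>C[:,2].astype(int)+10;P=P[k]
f=lambda c:np.clip(np.abs(np.hypot(P[:,0]-c[0],P[:,1]-c[1])-.0205)-.0025,0,1)
print(len(P),least_squares(f,[.53,.16],loss="soft_l1",f_scale=.001).x,P.min(0),P.max(0))
E
```

```text
[0.5298 0.1591 0.2447] [ 0.0466  1.3631 -1.9904] [-0.6796  0.1095  0.337   1.6429 -0.0363  1.3954  1.1067]
428 95 res 0.0007811601937133191 0.0004555848557906112
axis pt-t [ 0.0005 -0.0022] slope deg [ 1.0945 -0.1944] off [-0.0048 -0.0024] 0.0054249074479527214 in tool [ 0.0045 -0.003 ]
shaft tip (t-70mm) tool-rel [ 0.0051 -0.005   0.    ] collar minus t z? -0.02947990270738246 tip z -0.07839995531051067
tip [0.5239 0.1548] handle collar [0.5297 0.157 ]
194 [0.5301 0.158 ] [0.5077 0.1351 0.08  ] [0.5507 0.181  0.0889]
```

>>> {"fn": "jog_arm", "kwargs": {"steps": "0 0.0015 0.02 0; 0 0.0015 0.05 0; 0 0.0015 0.065 0; 0 0.0015 0.08 0; 0 0.0015 0.095 0; 0 0.0015 0.11 0; 0 0.0015 0.125 0; 0 0.0015 0.14 0; 0 0.0015 0.147 0; 0 0.0015 0.15 0; 0 0.0015 0.152 0; 0 0.0015 0.154 0; 0 0.0015 0.155 0; 0 0.0015 0.155 0"}}

```text
clock: 21.2
ee_pos: [0.5298, 0.1621, 0.0897]
orientation: [0.194, 3.135, 0.0]
force: [0.1, 0.3, -1.6]
grip_width: 0.0226
grasp_force: 59.8
```

>>> {"fn": "jog_arm", "kwargs": {"steps": "0 0 0.0005 0; 0 0 0.001 0; 0 0 0.0015 0; 0 0 0.002 0; 0 0 0.0025 0; 0 0 0.0025 0"}}

```text
clock: 21.8
ee_pos: [0.5306, 0.1622, 0.0884]
orientation: [0.195, 3.134, 0.001]
force: [-1.1, -1.2, 9.3]
grip_width: 0.0226
grasp_force: 61.1
```

>>> {"fn": "jog_arm", "kwargs": {"steps": "0 0 0 0; 0 0 0 0; 0 0 0 0; 0 0 0 0; 0 0 0 0; 0 0 0 0; 0 0 0 0; 0 0 0 0; 0 0 0 0; 0 0 0 0", "claw": 0.085}}

```text
clock: 22.8
ee_pos: [0.5297, 0.1621, 0.087]
orientation: [0.194, 3.136, -0.0]
force: [-0.6, -0.2, 0.5]
grip_width: 0.0848
grasp_force: 0.0
```

>>> {"fn": "jog_arm", "kwargs": {"steps": "0 0 -0.01 0; 0 0 -0.03 0; 0 0 -0.06 0; 0 0 -0.1 0; 0 0 -0.14 0; 0 0 -0.18 0; 0 0 -0.2 0; 0.02 0.04 -0.22 0; 0.04 0.08 -0.22 0; 0.06 0.12 -0.22 0; 0.06 0.12 -0.22 0; 0.06 0.12 -0.22 0; 0.06 0.12 -0.22 0"}}

```text
clock: 24.1
ee_pos: [0.4855, 0.2873, 0.3075]
orientation: [0.197, 3.135, -0.0]
force: [0.7, -0.9, -0.1]
grip_width: 0.085
grasp_force: 0.0
```

```bash
python3 - <<'E'
from m2 import *
im,d=env.snapshot("side");im2,d2=env.snapshot("top")
cv2.imwrite("pics/end.png",np.vstack([im,im2])[:, 60:460][60:660])
P,C,U=cloud("side",im,d,([.45,.09,.075],[.62,.26,.2]))
k=(C[:,2]>110)&(C[:,1]>90)&(C[:,0]<60);P=P[k]
q=least_squares(lambda q:sdf(q,P),[.533,.17,.166,0,0],loss="soft_l1",f_scale=.002).x
a=axis(q);print(q,np.degrees(np.arccos(a[2])),"tip",q[:3]-a*.162,env.get_obs()["clock"])
E
```

```text
[ 0.5454  0.157   0.1863 -0.0971  0.0232] 5.703292775613185 tip [0.5298 0.1607 0.0251] 24.2
```

View pics/end.png

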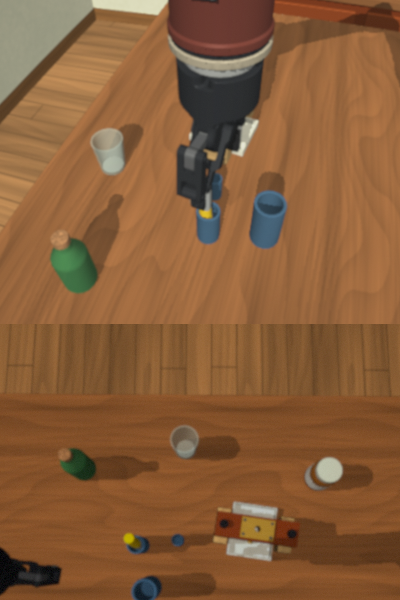

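```bash
python3 -c "
from rig import env
print(env.close_job())"
```

```text
the job is handed in; nothing more can be done
None
```

The job is handed in at about 24 s: the pin lies in the white tray, the collar came home on the plate (highest push I read about 11 N), the drift stands released in the middle cup, and the bottle, tumbler and jar look unmoved; one early grasp missed because the fingertips sit about 38 mm behind the reported TCP, and the fingers pressed on the drift's handle with about 18 N before I corrected for it.

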